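# Spring check of a carver's tilt plate

## Robot

A 7-joint arm with a two-finger parallel gripper is mounted at the origin on the work surface. World frame = base frame: x ahead of the robot, y to its left, z up, the work surface at z = 0. Lengths are in m, angles in rad, forces in N, time in s.
With the tool pointing down it reaches from about 0.4 to 0.875 m from the base axis. Payload 19.3 kg.
Tool frame: the origin (TCP) lies midway between the tips of the shut fingers; the grasp point (between the pads) lies 19 mm behind it; z points along the fingers, y is the line along which they close (so a half turn about z gives the same grasp; the last joint's range is limited). The gripper opens to 85 mm and grips with 20 to 120 N. Pads are 22 mm wide; open, the fingers measure 114 mm over their backs; the gripper's body (76 mm by 85 mm) begins 54 mm behind the grasp point. The pads swing forward as they close: fully open they stand 13 mm farther back than shut.
Start: joints at [-1.332, 0.521, -0.036, 1.599, 0.021, 1.021, -0.113], TCP at [0.19, 0.595, 0.231] pointing down, gripper open.
Joint ranges: [-2.91, 2.91], [-0.3, 2.13], [-1.5, 1.42], [0.17, 2.43], [-1.26, 4.41], [0.16, 1.93], [-2.52, 2.52]. Speed limits (rad/s): [1.89, 1.89, 2.39, 2.39, 3.01, 3.01, 3.01].

## Interface

Orientations are given as [roll, pitch, yaw] about the fixed x, y, z axes, in that order (R = Rz(yaw) Ry(pitch) Rx(roll)).
In Python, from workcell import bot gives the robot as it stands.
- The arm moves only by the tool move_arm, never from a script. Its argument "series" is a list of rows, each a list of 3 entries, a list of its own where there are three numbers: the shift along the tool's x, y, z in cm, then the turn, a rotation vector about the tool's x, y, z in rad, then the opening in per cent of the stroke, from 0 (shut) to 100 (fully open). A call has 1 to 20 rows; each row is the pose to reach, as a shift and turn from the pose commanded when the call began, along the tool's axes at that moment; what a row does not reach only later rows make up. A row lasts 1/12 s, in which the tool goes at most 41.7 mm and 7.16 degrees, less where a joint would pass 70% of its speed; a pose out of reach is approached as far as the arm can. A call with a gripper value outside its range is refused whole. The fingers move at their own pace and stop on an object; "squeeze" is the grip in N (left out, the last holds). Time passes only in rows, so rows that repeat a pose let the fingers close. It gives the time, the measured TCP pose, the force, the opening and the grip force at its end, in the units of the state.
- bot.observe(): the state, without advancing time (a new reading comes with each control period).
- bot.grab_frame(name): name is "side" or "top" or "wrist"; returns (picture, depth): 480x640x3 uint8, red, green, blue; 480x640 float32, m along the optical axis (not along the pixel's ray), 0 where there is no reading.
- bot.camera_params(name): a dict with "fovy" (degrees; the focal length in pixels is half the picture's height over the tangent of half this angle, whatever the lens; pixels are square), "cx", "cy" (the principal point, pixels), "dist_coeffs" ([k1, k2, p1, p2, k3] as OpenCV has them; the pictures are not rectified), "R" (3x3) and "t" (3): a world point X has camera coordinates R X + t; the wrist camera has in their place "tool_from_camera" (4x4, takes a point from camera to tool coordinates, whose origin is the TCP and whose axes are the flange's). Camera axes: x right, y down, z forward; pixel columns grow to the right and rows downward; lengths in m; the calibration is good to about 2 mm. A picture is of the moment at which its call begins: read the wrist's pose just before it. camera_params takes no time and is no camera call.
- bot.job_done(): hands the job in; it is judged then, once.
Trained networks look in the newest picture that a camera, given by its name, has taken for a name from the list of things; names that differ only in an ending like _2 or _b are one class to them, and where a whole thing is asked for, a point or a joint stands for the part that bears it (a point fixed in the world has none). Each returns a list of dicts, best first, with "conf" (0 to 1); they miss things now and then, are a little off and sometimes report something else, mostly with a low value. They report only what shows in the picture. A call takes as long as a camera call.
- bot.find_in(camera, thing): "bbox" ([left, top, right, bottom] in pixels, round what is visible of it).
- bot.trace(camera, thing): "mask" (480x640 bool, what is visible of it) and "bbox" ([left, top, right, bottom] in pixels, round what is visible of it).
The state is a dict: "clock": time; "qpos": joint angles; "qd": joint speeds; "joint_efforts": joint torques, N m; "position": TCP position; "tool_rot": TCP orientation; "force": force on the tool from outside, world axes, zero at the start; "moment": the same for the moment, N m; "grip_width": finger opening in m; "finger_force": force on a finger pad.
Only numpy, scipy, OpenCV 4.12 (cv2) and the standard library are available. Lean on these libraries where they do the work, as an engineer would, in place of code of your own. Each camera call takes 0.05 s, during which the arm holds its last target. There are 200 camera calls.

## Task

Check the spring of the green tilt mount: with the fingertips, press its brass-capped plate corner down until the black pointer stands at the red rider on the white scale, hold it there for a full second, then let go and let the plate come back up to rest by itself. Press gently, do not drive the pointer on past the rider, and do not touch the pointer itself or shift the rider. It is all done by touch: the mallet, the chisel and the wooden bust are not picked up or moved.

Things in the scene. Friction and masses are not known exactly. Their poses are not given: they have to be found in the camera images.
- mount: Fixed tilt mount, green base 200 x 270 x 12 mm. Origin at its underside; 65 mm straight above it runs the plate's hinge line, along the mount's y. The aluminium plate, 150 mm square, 12 mm thick, is set cornerwise: two corners on the hinge line in brackets 79 mm high, the +x corner on a stop post, the -x corner (brass cap) on a spring.
- scale (a point): Zero tick of the white scale, on its top face, 166 mm above the bench at mount x = 0, y = 143 mm; axes as the mount's. The scale is a level bar, 74 mm long from x = -55 to 19 mm, 30 mm wide from y = 133 to 163 mm, on a dark post; black ticks every 8 mm run from zero (pointer at rest) towards -x.
- corner (a point): Centre of the top face of the brass cap, the place to press: a 42 mm square set cornerwise, 4 mm proud of the sprung plate corner. It lies 73 mm from the hinge line on the mount's -x side, 75 mm above the bench at rest, and moves with the plate: 10 mm of pressing moves the pointer about 16 mm.
- tilt (a joint): Tilt of the sprung plate, rad: 0 at rest, grows as the brass corner goes down, stop at 0.36. The spring needs about 2.3 N on the brass cap to start and about 9.5 N at 0.3 rad, and brings the plate back to 0 when released.
- pointer (a point): End of the black pointer, not to be touched. Its arm, 5 mm wide, is fixed to the plate at mount y = 126 mm and stands 120 mm up from the hinge line; at its top a 19 mm tongue reaches over the scale in +y, this point near the tongue's end, 185 mm above the bench at rest. Pressing the brass corner moves it along the mount's -x by 120 mm x sin(tilt).
- mark (a point): Centre of the top of the red rider on the scale, a block 12 mm (along x) x 16 x 7 mm, 172 mm above the bench; axes parallel to the mount's. It stands 16 to 32 mm towards -x from the pointer's rest position, differently each time. The pointer is at the rider when it is within 6 mm of this point along the mount's x axis. It stays put unless knocked.
- mallet: Loose turned wooden mallet standing on its head, handle up: head 72 to 88 mm across, handle 30 mm, 235 mm tall. Origin at the centre of its underside. Leave alone.
- chisel: Loose chisel lying flat: wooden handle 115 x 26 x 24 mm towards its -x, steel blade 100 x 16 x 4 mm towards its +x, 222 mm long in all. Origin on the bench below the handle's front part. Leave alone.
- bust: Loose half-carved maple bust, 60 x 60 mm foot, 120 mm tall, standing. Origin at the centre of its underside. Leave alone.

How it is judged:
On the way:
1. the fingertips press the brass corner so that the pointer stays at the red rider (within 6 mm of its centre) for 0.8 s (x of pointer in the frame of mark between -0.006 and 0.006 m and contact force between the fingers and tilt_c1 above 1 N), for 0.8 s.
At the end, for the whole second after the job is handed in: The plate has been let go and is back at rest (tilt below 0.02 rad, not moving), the red rider is within 3 mm of where it stood, and mallet, chisel and bust stand or lie within 15 mm of where they were, not tipped (value of joint tilt below 0.02 rad and velocity of joint tilt between -0.05 and 0.05 rad/s and distance of mark from where it was at the start of the episode below 0.003 m and distance of each of mallet, chisel, bust from where it was at the start of the episode below 0.015 m and angle between each of mallet, chisel, bust's own z axis and vertical below 0.1 rad); the robot touches nothing.
It fails at once if the pointer goes beyond the red rider (more than 11 mm past its centre) (x of pointer in the frame of mark below -0.011 m).
It fails at once if the pointer arm is touched (contact force between any of tilt_c2, tilt_c3 and anything else above 0.5 N).
It fails at once if the red rider is shifted by more than 3 mm (distance of mark from where it was at the start of the episode above 0.003 m).
It fails at once if the brass corner is pressed with more than 30 N (contact force between the fingers and tilt_c1 above 30 N).
It fails at once if the mallet, the chisel or the bust is moved by more than 15 mm or lifted (distance of any of mallet, chisel, bust from where it was at the start of the episode above 0.015 m).
It also fails if it takes over 38 s, if anything falls off the work surface, if the arm or the gripper's body presses on something with over 40 N, if the wrist force passes 120 N, or if a joint passes its speed limit or range.

## Working session

There is one attempt and no reset: what is moved stays moved. The work goes in short steps, Python scripts to look and compute and a tool call to move; the robot and the scene stay as the last step left them, time stands still between calls to the robot, and variables do not carry over. Pictures are saved under pics/ and viewed, at most 10 in all, crops included, and the job is handed in when it is done.

Besides the shell and the picture viewer there is one more tool, called after "Request:" as name([rows], argument=value, ...), one row to a line, values as JSON. move_arm: Moves the arm, as the interface text tells. Its arguments: {"type":"object","properties":{"series":{"type":"array"},"squeeze":{"type":"number"}},"required":["series"]}

```bash
mkdir -p pics
cat > h.py <<'E'
import numpy as np,cv2
from workcell import bot
from scipy.spatial.transform import Rotation as Ro
def cam(n):
    p=bot.camera_params(n);f=240/np.tan(np.radians(p["fovy"])/2)
    K=np.array([[f,0,p["cx"]],[0,f,p["cy"]],[0,0,1]]);d=np.array(p["dist_coeffs"],float)
    if "R" in p: R=np.array(p["R"]);t=np.array(p["t"])
    else:
        s=bot.observe();T=np.eye(4);T[:3,:3]=Ro.from_euler('xyz',s["tool_rot"]).as_matrix();T[:3,3]=s["position"]
        M=np.linalg.inv(T@np.array(p["tool_from_camera"]));R,t=M[:3,:3],M[:3,3]
    return K,d,R,t
def proj(X,c):
    K,d,R,t=c;return cv2.projectPoints(np.atleast_2d(X).astype(float),cv2.Rodrigues(R)[0],t,K,d)[0][:,0]
def cloud(uv,z,c):
    K,d,R,t=c;n=cv2.undistortPoints(np.asarray(uv,float).reshape(-1,1,2),K,d)[:,0]
    return (np.c_[n,np.ones(len(n))]*np.asarray(z).reshape(-1,1)-t)@R
def plane(uv,h,c):
    K,d,R,t=c;n=cv2.undistortPoints(np.asarray(uv,float).reshape(-1,1,2),K,d)[:,0]
    r=np.c_[n,np.ones(len(n))]@R;o=-R.T@t;return o+r*((h-o[2])/r[:,2])[:,None]
E
cat > a.py <<'E'
from h import *
s=bot.observe();print(s)
for n in("top","side"):
    im,z=bot.grab_frame(n);c=cam(n);cv2.imwrite(f"pics/{n}0.png",im[:,:,::-1]);np.savez(f"{n}0.npz",im=im,z=z)
    print(n,"cam at",(-c[2].T@c[3]).round(3))
    for o in("mount","scale","corner","pointer","mark","mallet","chisel","bust"):
        r=bot.trace(n,o)
        for q in r[:2]:
            v,u=np.nonzero(q["mask"]&(z>0))
            if len(u)==0: continue
            P=cloud(np.c_[u,v],z[v,u],c)
            print(o,round(q["conf"],2),np.round(q["bbox"]),len(u),np.median(P,0).round(3),P.min(0).round(3),P.max(0).round(3))
E
python3 a.py
```

```text
{'clock': 0.0, 'qpos': array([-1.33220381,  0.52204783, -0.03632661,  1.60000753,  0.02119575,
        1.02111965, -0.11280924]), 'qd': array([-9.35173875e-05,  4.09345866e-04, -3.99815317e-04, -1.02133264e-03,
        1.17030406e-03, -1.20091126e-03,  1.08317438e-03]), 'joint_efforts': array([-1.45026865e-03, -9.27120996e+01,  1.97910190e+00, -3.69955659e+01,
        1.77356147e-02,  8.07103846e-03,  6.23638766e-05]), 'position': array([0.18987221, 0.59509335, 0.23070484]), 'tool_rot': array([-3.14039806e+00,  8.33540754e-05,  2.83277805e+00]), 'force': array([ 0.00879843,  0.08323643, -0.09646822]), 'moment': array([ 0.01068837,  0.01250572, -0.02176104]), 'finger_force': 0.0, 'grip_width': 0.085362133815243}
top cam at [0.412 0.07  1.074]
mount 0.64 [203. 202. 352. 307.] 13107 [0.562 0.094 0.068] [ 0.47  -0.051 -0.004] [0.681 0.278 0.191]
mount 0.62 [207. 200. 347. 306.] 5787 [0.571 0.082 0.072] [ 0.468 -0.03  -0.   ] [0.677 0.225 0.191]
scale 0.57 [199. 201. 353. 305.] 12595 [0.562 0.092 0.069] [ 0.47  -0.049 -0.001] [0.672 0.242 0.191]
corner 0.7 [210. 202. 348. 305.] 5601 [0.57
[... 729 characters left out ...]
384. 361.] 10918 [0.557 0.04  0.025] [ 0.468 -0.055 -0.001] [0.674 0.627 0.186]
corner 0.72 [251. 187. 356. 312.] 4219 [0.568 0.068 0.071] [ 0.468 -0.047 -0.002] [0.728 0.666 0.188]
pointer 0.89 [256. 185. 360. 312.] 3983 [0.568 0.067 0.071] [ 0.469 -0.047 -0.002] [0.726 0.637 0.186]
pointer 0.27 [220. 200. 262. 258.] 1675 [0.494 0.294 0.049] [ 0.457  0.269 -0.003] [0.569 0.497 0.12 ]
mallet 0.91 [380. 239. 446. 394.] 6142 [ 0.626 -0.178  0.108] [ 0.596 -0.204 -0.002] [0.921 0.206 0.234]
chisel 0.91 [262. 340. 383. 411.] 2260 [ 0.487 -0.122  0.02 ] [ 0.418 -0.141 -0.001] [ 0.638 -0.079  0.027]
bust 0.78 [221. 203. 258. 260.] 1574 [0.493 0.294 0.05 ] [ 0.457  0.269 -0.002] [0.569 0.493 0.12 ]
```

Run:
```python
import cv2
a=cv2.imread("pics/top0.png")[180:330,140:340];b=cv2.imread("pics/side0.png")[170:370,200:400]
cv2.imwrite("pics/c1.png",cv2.resize(a,(800,600),interpolation=cv2.INTER_CUBIC));cv2.imwrite("pics/c2.png",cv2.resize(b,(600,600),interpolation=cv2.INTER_CUBIC))
```

```text
(no output)
```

View pics/c1.png

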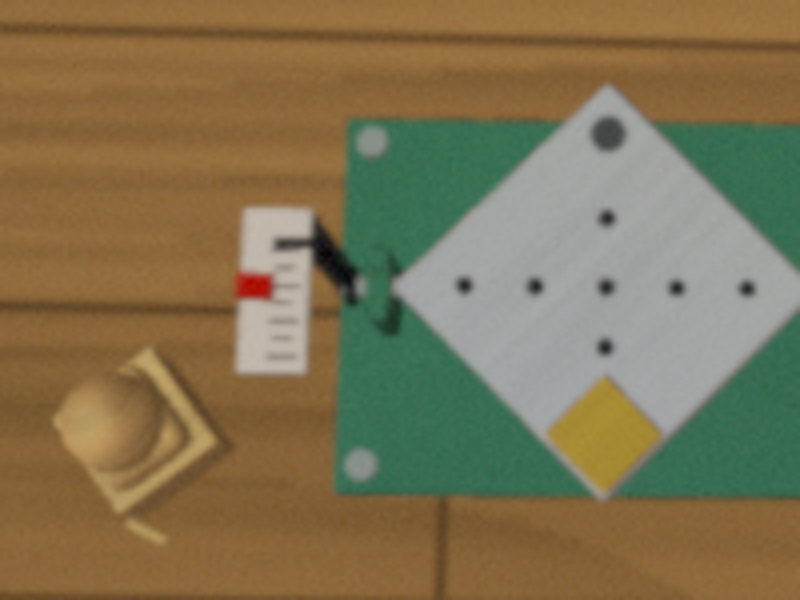

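View pics/c2.png

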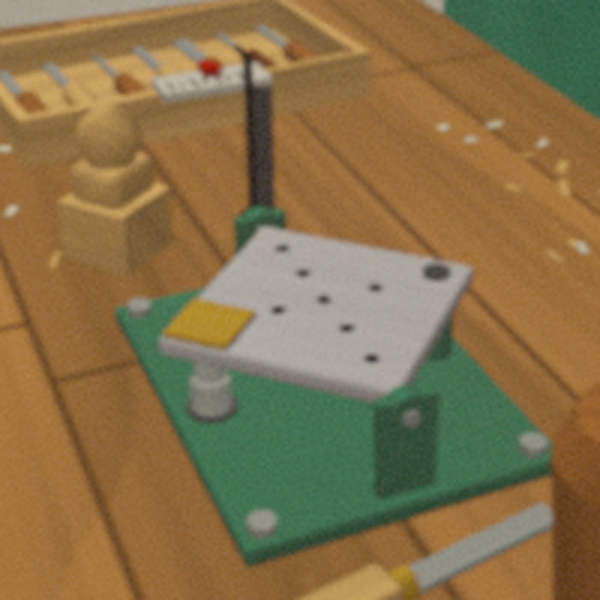

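The top view shows the brass cap at about (291, 289), the rider at about (203, 251) and the pointer tongue at about (213, 241). The side view confirms that the corner is clear. The bust is to the left and the mallet and chisel are to the right, both away from the cap.

```bash
cat > m.py <<'E'
from h import *
def measure(im,c):
    hsv=cv2.cvtColor(im,cv2.COLOR_RGB2HSV).astype(int);H,S,V=hsv[...,0],hsv[...,1],hsv[...,2]
    def cen(mask,box):
        m=np.zeros_like(mask);x0,y0,x1,y1=box;m[y0:y1,x0:x1]=mask[y0:y1,x0:x1]
        n,l,st,ce=cv2.connectedComponentsWithStats(m.astype(np.uint8))
        k=1+np.argmax(st[1:,4]);return ce[k],st[k]
    red=cen(((H<8)|(H>172))&(S>150)&(V>90),(190,225,225,290))
    return red
E
python3 - <<'E'
from m import *
d=np.load("top0.npz");im,z=d["im"],d["z"];c=cam("top")
r,st=measure(im,c);print("red",r,st)
hsv=cv2.cvtColor(im,cv2.COLOR_RGB2HSV);Y=(abs(hsv[...,0].astype(int)-24)<5)&(hsv[...,1]>190);Y[:260]=0;Y[:,:270]=0;Y[:,315:]=0;Y[310:]=0
v,u=np.nonzero(Y);print("cap",len(u),u.mean(),v.mean(),cv2.minAreaRect(np.c_[u,v].astype(np.int32)))
P=cloud(np.c_[u,v],z[v,u],c);print(np.median(P,0))
cap=plane([[u.mean(),v.mean()]],.075,c)[0];print("cap world",cap)
# plate dots on hinge line (crop px ->full), z~.071
dots=np.array([[464,286],[535,287],[606,287],[677,288],[747,289]])/4+[140,180]
D=plane(dots,.071,c);print(D.round(4));ax=D[0]-D[-1];th=np.arctan2(ax[1],ax[0])-np.pi/2;print("yaw",th)
col=plane(np.array([[608,218],[606,287],[605,347]])/4+[140,180],.071,c);print(col.round(4))
rid=plane([r],.172,c)[0]
tip=plane([np.array([280,244.5])/4+[140,180]],.187,c)[0]
sc=plane(np.array([[243,208],[312,208],[307,375],[236,374]])/4+[140,180],.166,c)
e=sc[3]+sc[2]-sc[0]-sc[1];print("scale yaw",np.arctan2(e[1],e[0])-np.pi,"len",np.linalg.norm(e)/2)
for th2 in(th,np.arctan2(e[1],e[0])+np.pi):
    X=np.array([np.cos(th2),np.sin(th2)]);
    print("rid",rid,"tip",tip,"d",(tip-rid)[:2]@X,"rider from scale -x end",(rid[:2]-(sc[3]+sc[2])[:2]/2)@X,"hinge->cap",(cap-D[2])[:2]@X,"rid-hinge x",(rid-D[2])[:2]@X,"tip-hinge",(tip-D[2])[:2]@X)
s=bot.observe();Rt=Ro.from_euler('xyz',s["tool_rot"]);print("shift cm to 40mm above cap",Rt.inv().apply(cap+[0,0,.04]-s["position"])*100, Rt.as_matrix().round(3))
print((sc[2:]+0).round(4))
E
```

```text
red [202.90909091 251.04545455] [199 249   9   5  44]
cap 1 297.0 283.0 ((297.0, 283.0), (0.0, 0.0), 0.0)
[0.50903628 0.06681737 0.07290782]
cap world [0.50883394 0.06682353 0.075     ]
[[0.5702 0.1493 0.071 ]
 [0.5705 0.1142 0.071 ]
 [0.5712 0.079  0.071 ]
 [0.5714 0.0437 0.071 ]
 [0.5716 0.0088 0.071 ]]
yaw 0.009615398656238172
[[0.6061 0.0788 0.071 ]
 [0.5712 0.079  0.071 ]
 [0.5412 0.0788 0.071 ]]
scale yaw -6.266757026020653 len 0.07536553889331316
rid [0.55319423 0.23549928 0.172     ] tip [0.56872302 0.22130712 0.187     ] d 0.015391619166112112 rider from scale -x end 0.03953795659414472 hinge->cap -0.06245421594227025 rid-hinge x -0.016474124265439476 tip-hinge -0.001082505099327364
rid [0.55319423 0.23549928 0.172     ] tip [0.56872302 0.22130712 0.187     ] d 0.015293560431680798 rider from scale -x end 0.03960159953465535 hinge->cap -0.0625316306717184 rid-hinge x -0.015406405909067711 tip-hinge -0.00011284547738691275
shift cm to 40mm above cap [-46.44631499 -40.66660959  11.63074584] [[-0.953  0.304 -0.   ]
 [ 0.304  0.953 -0.   ]
 [-0.    -0.    -1.   ]]
[[0.5138 0.2099 0.166 ]
 [0.5137 0.2414 0.166 ]]
```

Request:
move_arm([
  [[-2.2, -2, 0], [0, 0, 0], 0],
  [[-4.5, -4, 0], [0, 0, 0], 0],
  [[-6.8, -6, 0], [0, 0, 0], 0],
  [[-9, -8, 0], [0, 0, 0], 0],
  [[-11.2, -10, 0], [0, 0, 0], 0],
  [[-13.5, -12, 0], [0, 0, 0], 0],
  [[-15.8, -14, 0], [0, 0, 0], 0],
  [[-18, -16, 0], [0, 0, 0], 0],
  [[-20.3, -18, 0], [0, 0, 0], 0],
  [[-22.5, -20, 0], [0, 0, 0], 0],
  [[-24.8, -22, 0], [0, 0, 0], 0],
  [[-27, -24, 0], [0, 0, 0], 0],
  [[-29.3, -26, 0], [0, 0, 0], 0],
  [[-31.6, -28, 0], [0, 0, 0], 0],
  [[-33.8, -30, 0], [0, 0, 0], 0],
  [[-36, -32, 0], [0, 0, 0], 0],
  [[-38.3, -34, 0], [0, 0, 0], 0],
  [[-40.6, -36, 0], [0, 0, 0], 0],
  [[-42.8, -38, 0], [0, 0, 0], 0],
  [[-45.1, -39.9, 0], [0, 0, 0], 0],
])

```text
clock: 2.57
position: [0.4989, 0.0767, 0.2315]
tool_rot: [3.141, 0.0, 2.833]
force: [0.5, 1.4, -0.3]
grip_width: -0.0003
finger_force: 0.0
```

Run:
```python
from h import *
c0=cam("top");print("cap top view",plane([[291.2,288.7]],.075,c0)[0])
s=bot.observe();c=cam("wrist");im,z=bot.grab_frame("wrist");X=[.498,.078,.075];print(s["position"],s["force"])
P=proj([X,[s["position"][0],s["position"][1],.075]],c);print(P)
out=im[:,:,::-1].copy()
for p,k in zip(P,((255,0,0),(0,0,255))): cv2.drawMarker(out,tuple(int(round(a)) for a in p),k,0,14,1)
t,_=bot.grab_frame("top");t=cv2.resize(t[200:320,180:340,::-1],(640,480),interpolation=cv2.INTER_CUBIC)
cv2.imwrite("pics/w1.png",cv2.resize(np.hstack([out,t]),(800,300)))
```

```text
cap top view [0.49748316 0.07791947 0.075     ]
[0.49885105 0.07671079 0.23149004] [ 0.48618187  1.40206853 -0.2996557 ]
[[314.38410424 223.27572469]
 [313.1742982  224.74236652]]
```

View pics/w1.png

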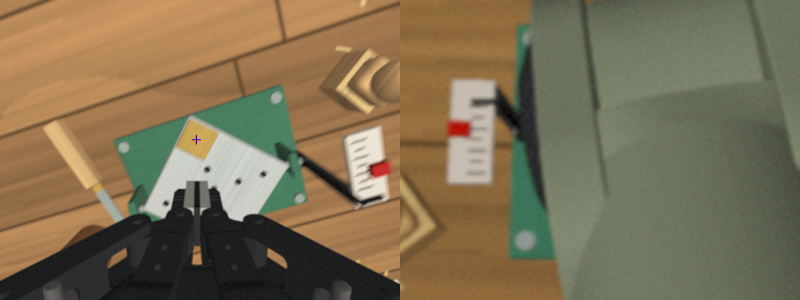

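The wrist view has the blue target marker on the centre of the cap, which is at about (314, 223) in the full picture. The scale and rider stay visible in the top camera. I'll descend to just above the cap.

Request:
move_arm([
  [[0, 0, 2.5], [0, 0, 0], 0],
  [[0, 0, 5], [0, 0, 0], 0],
  [[0, 0, 7.5], [0, 0, 0], 0],
  [[0, 0, 10], [0, 0, 0], 0],
  [[0, 0, 12], [0, 0, 0], 0],
  [[0, 0, 13.5], [0, 0, 0], 0],
  [[0, 0, 14.5], [0, 0, 0], 0],
  [[0, 0, 15], [0, 0, 0], 0],
  [[0, 0, 15], [0, 0, 0], 0],
  [[0, 0, 15], [0, 0, 0], 0],
])

```text
clock: 3.5
position: [0.4986, 0.0784, 0.0818]
tool_rot: [3.141, 0.0, 2.833]
force: [0.2, 0.3, 0.7]
grip_width: -0.0001
finger_force: 0.0
```

Request:
move_arm([
  [[0, 0, 0.1], [0, 0, 0], 0],
  [[0, 0, 0.2], [0, 0, 0], 0],
  [[0, 0, 0.3], [0, 0, 0], 0],
  [[0, 0, 0.4], [0, 0, 0], 0],
  [[0, 0, 0.5], [0, 0, 0], 0],
  [[0, 0, 0.6], [0, 0, 0], 0],
  [[0, 0, 0.7], [0, 0, 0], 0],
  [[0, 0, 0.8], [0, 0, 0], 0],
  [[0, 0, 0.9], [0, 0, 0], 0],
  [[0, 0, 1], [0, 0, 0], 0],
  [[0, 0, 1], [0, 0, 0], 0],
])

```text
clock: 4.42
position: [0.4981, 0.0782, 0.0711]
tool_rot: [-3.141, -0.001, 2.833]
force: [-2.1, -0.2, 3.1]
grip_width: -0.0003
finger_force: 2.1
```

Request:
move_arm([
  [[0, 0, 0.1], [0, 0, 0], 0],
  [[0, 0, 0.2], [0, 0, 0], 0],
  [[0, 0, 0.3], [0, 0, 0], 0],
  [[0, 0, 0.4], [0, 0, 0], 0],
  [[0, 0, 0.5], [0, 0, 0], 0],
  [[0, 0, 0.5], [0, 0, 0], 0],
  [[0, 0, 0.5], [0, 0, 0], 0],
])

```text
clock: 5.0
position: [0.4981, 0.0782, 0.0662]
tool_rot: [-3.141, -0.0, 2.833]
force: [-4.2, -0.3, 5.2]
grip_width: -0.0004
finger_force: 3.2
```

Run:
```python
from h import *
im,z=bot.grab_frame("top");print(bot.observe()["force"])
cv2.imwrite("pics/t2.png",cv2.resize(im[225:285,190:240,::-1],(500,600),interpolation=cv2.INTER_CUBIC))
```

```text
[-4.90976673 -0.05250607  5.92552714]
```

View pics/t2.png

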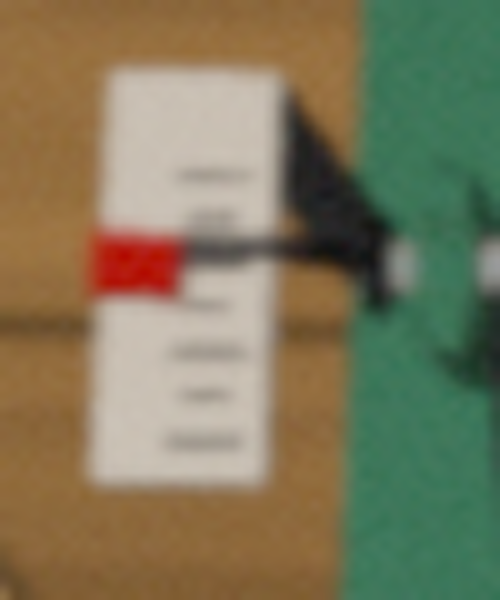

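The pointer tongue is at about (209.5, 249.8) and the rider's centre at about (203.7, 251.5). It's nearly there, so I'll work out the remaining distance.

Run:
```python
from h import *
c=cam("top");X=np.array([np.cos(.013),np.sin(.013)])
f=lambda x,y:[190+x/10-.45,225+y/10-.45]
for h in(.184,.187):
  t=plane([f(195,249),f(255,246)],h,c);r=plane([f(137,265)],.172,c);print(((t-r)[:,:2]@X).round(4))
```

```text
[0.001  0.0016]
[0.0005 0.0011]
```

Request:
move_arm([
  [[0, 0, 0.05], [0, 0, 0], 0],
  [[0, 0, 0.05], [0, 0, 0], 0],
  [[0, 0, 0.05], [0, 0, 0], 0],
  [[0, 0, 0.05], [0, 0, 0], 0],
  [[0, 0, 0.05], [0, 0, 0], 0],
  [[0, 0, 0.05], [0, 0, 0], 0],
  [[0, 0, 0.05], [0, 0, 0], 0],
  [[0, 0, 0.05], [0, 0, 0], 0],
  [[0, 0, 0.05], [0, 0, 0], 0],
  [[0, 0, 0.05], [0, 0, 0], 0],
  [[0, 0, 0.05], [0, 0, 0], 0],
  [[0, 0, 0.05], [0, 0, 0], 0],
  [[0, 0, 0.05], [0, 0, 0], 0],
  [[0, 0, 0.05], [0, 0, 0], 0],
  [[0, 0, 0.05], [0, 0, 0], 0],
  [[0, 0, 0.05], [0, 0, 0], 0],
  [[0, 0, 0.05], [0, 0, 0], 0],
  [[0, 0, 0.05], [0, 0, 0], 0],
])

```text
clock: 6.55
position: [0.4981, 0.0782, 0.0657]
tool_rot: [-3.141, -0.0, 2.833]
force: [-4.8, 0.7, 5.6]
grip_width: 0.0
finger_force: 3.3
```

Request:
move_arm([
  [[0, 0, -0.2], [0, 0, 0], 0],
  [[0, 0, -0.4], [0, 0, 0], 0],
  [[0, 0, -0.6], [0, 0, 0], 0],
  [[0, 0, -0.8], [0, 0, 0], 0],
  [[0, 0, -1], [0, 0, 0], 0],
  [[0, 0, -1.3], [0, 0, 0], 0],
  [[0, 0, -1.8], [0, 0, 0], 0],
  [[0, 0, -3], [0, 0, 0], 0],
  [[0, 0, -5], [0, 0, 0], 0],
  [[0, 0, -7], [0, 0, 0], 0],
  [[0, 0, -9], [0, 0, 0], 0],
  [[0, 0, -11], [0, 0, 0], 0],
  [[0, 0, -13], [0, 0, 0], 0],
  [[0, 0, -15], [0, 0, 0], 0],
  [[0, 0, -15], [0, 0, 0], 0],
  [[0, 0, -15], [0, 0, 0], 0],
  [[0, 0, -15], [0, 0, 0], 0],
])

```text
clock: 7.97
position: [0.4981, 0.0782, 0.2155]
tool_rot: [-3.142, -0.0, 2.833]
force: [0.2, -0.3, -0.2]
grip_width: -0.0001
finger_force: 0.0
```

Run:
```python
from h import *
im,z=bot.grab_frame("top");print(bot.observe()["force"])
cv2.imwrite("pics/t3.png",cv2.resize(im[225:285,190:240,::-1],(500,600),interpolation=cv2.INTER_CUBIC))
```

```text
[ 0.1387562   0.61828991 -0.50637796]
```

View pics/t3.png

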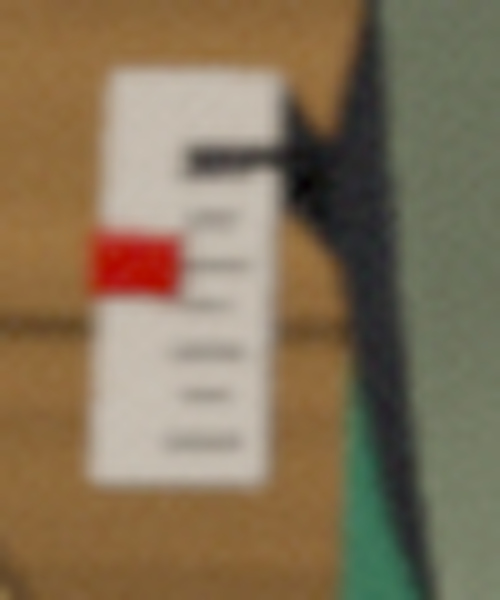

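The pointer is back at zero, at about (210, 241), and the rider hasn't moved from about (203.7, 251.5). I'm handing the job in.

```bash
python3 -c "
from workcell import bot
print(bot.job_done())"
```

```text
the job is handed in; nothing more can be done
None
```

I pressed the brass corner until the pointer was about 1 mm from the rider's centre, held it for about 1.5 s at 5–6 N, and let go. The plate came back to rest with the rider in place, and the job is handed in; no verdict was returned.

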